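# Eject a spring clip and hold it open round a recipe card

### The job

Push the orange slide of the grey dispenser all the way so that it ejects the red spring clip, then take the clip by its handles, squeeze it wide open and bring its open jaws round the recipe card's upright edge nearest the robot, in the upper half of the card, so that I can slip a second card in. Finish still holding the clip squeezed open there, one jaw on each side of the card, the clip level and nothing of it touching the card; do not let it bite. Leave the honey jar, the kitchen timer, the mug and the lemon where they are.

Things in the scene. Friction and masses are not known exactly. Their poses are not given: they have to be found in the camera images.
- dispenser: grey clip dispenser (mm), fixed, upright: box 104 long (x -52 to 52), 73 wide, 45 high with side walls and a roof (9 wide slot along x); mouth at x=-52 opens to its own -x, roughly to the robot. Inside 63 wide, 37 high. Its 4 thick, 76 wide floor runs on before the mouth to x=-118 as open landing. Origin: centre of underside of the box, z up. The clip starts inside, under the roof
- ejector (a joint): orange spring slide, m: 0 at rest (rear), grows to 0.055 (stop) as its tab is pushed to the dispenser's -x; its pusher, 1 mm behind the clip's jaw tips, shoves the clip out of the mouth, handles first, with the jaws still under the roof. Resists with 3 N at rest, 8 N at the stop; springs back when let go while the clip stays out
- ejector_tab (a point): centre of the rear (+x) face of the orange thumb tab on the slide, the face to push to -x; it moves with the slide and is at x=47 in the dispenser's frame at rest. The tab is 26 wide (y), 10 long (x), 46 to 72 mm above the table
- clip: red spring clip (mm; its left half), lying on its side, 34 high, about 50 g; origin on the hinge axis at the underside, z up along the hinge. Two flat jaws, 4.5 thick, reach along +x to 42; behind the hinge two handles spread to -x. Starts on the dispenser's floor with its x along the dispenser's x. When squeezed by angle q the clip's middle line has this body's yaw minus q/2
- clip_jaw (a joint): opening angle q between the clip's halves, rad: 0 shut, 0.72 fully open (stop). A spring shuts it: about 5 N on the handles to begin, 12 to 13 N near fully open. At 0.6 it is about 28 mm wide over the handle rolls, and the jaw tips are 25 mm apart and 40 mm ahead of the hinge
- roll_left (a point): middle of the upright round roll (radius 5, height 34 mm) at the end of the left handle, where to squeeze: 17 mm above the clip's underside, at x=-40, y=22 in the clip's frame
- roll_right (a point): the same of the right handle; shut, the clip measures 54 mm over the two rolls
- recipe_card: white stiff recipe card with a blue head stripe, 100 mm wide, 3 thick, upright in a fixed wooden foot; top 125 mm above the table. Origin: on the table under its near upright edge; x runs along the card away from that edge (roughly away from the robot), y across it, z up. Card x=0 to 100, foot (24 high, 51 wide) x=30 to 96; the near edge stands free from 12 mm above the table
- tip_left (a point): inner edge of the tip of the clip's left (+y) jaw, at half its height (17 mm above the clip's underside)
- tip_right (a point): the same point of the right jaw; 2 mm from tip_left when the clip is shut
- card_corner (a point): top corner of the card at its near upright edge
- honey_jar: honey jar with red lid, 60x60x85 mm, bystander; origin at centre of underside
- kitchen_timer: black kitchen timer, 64x64x54 mm, bystander; origin at centre of underside
- mug: white mug with a handle, 82x114x91 mm, bystander; origin at the underside
- lemon: lemon, 72x57x58 mm, bystander; origin at the underside
There are look-alikes about, which are no part of the job. Leave any green look-alike of the recipe_card alone.

How it is judged:
By the outcome, as a careful person would: the job done as asked, in the order asked, and still so for the second after the job is handed in, while the arm keeps its last pose, push and grip.
It also fails if it takes over 51 s, if anything falls off the work surface, if the arm or the gripper's body presses on something with over 40 N, if the wrist force passes 120 N, or if a joint passes its speed limit or range.

### The arm

A 6-joint arm with a two-finger parallel gripper is mounted at the origin on the work surface; the furniture and walls round the work are solid. World frame = base frame: x ahead of the robot, y to its left, z up, the work surface at z = 0. Lengths are in m, angles in rad, forces in N, time in s.
With the tool pointing down it reaches from about 0.425 to 0.925 m from the base axis. Payload 12.5 kg.
Tool frame: the origin (TCP) lies at the very end of the fingers, on their centre line; the grasp point (between the pads) lies 19 mm behind it; z points along the fingers, y is the line along which they close (so a half turn about z gives the same grasp; the last joint's range is limited). The gripper opens to 85 mm and grips with 20 to 120 N. Pads are 22 mm wide; open, the fingers measure 114 mm over their backs; the gripper's body (76 mm by 85 mm) begins 54 mm behind the grasp point. The pads swing forward as they close: fully open they stand 13 mm farther back than shut.
Start: joints at [-1.311, 0.491, 1.559, -0, 1.092, -0.106], TCP at [0.224, -0.584, 0.231] pointing down, gripper open.
Joint ranges: [-3.1, 3.1], [-0.84, 2.19], [0.05, 2.79], [-1.13, 4.28], [0.06, 2.93], [-2.69, 2.69]. Speed limits (rad/s): [2.22, 2.22, 2.79, 3.14, 3.14, 3.14].

### API

Orientations are given as a unit quaternion [x, y, z, w].
In Python, from workcell import read_state, read_camera, sign_off gives the robot as it stands. The module is installed in compiled form; this text tells all that it offers.
- The arm moves only by the tool send_rows, never from a script. Its argument "motion" is a list of rows, each an object with "xyz": the shift along the world's x, y, z in cm, a list of three; "dr": the turn, a rotation vector about the world's x, y, z in degrees, a list of three. In form: [{"xyz": [x, y, z], "dr": [ax, ay, az]}, ...]. A call has 1 to 8 rows; each row is the pose to reach, as a shift and turn from the pose commanded when the call began; what a row does not reach only later rows make up. A row lasts 1/8 s, in which the tool goes at most 62.5 mm and 10.7 degrees, less where a joint would pass 70% of its speed; a pose out of reach is approached as far as the arm can. A call with a gripper value outside its range is refused whole. "jaw" is the opening, from 0 (shut) to 1 (fully open), set as the call begins (left out, the last holds). The fingers move at their own pace and stop on an object; the grip force is fixed at half the most. Time passes only in rows, so rows that repeat a pose let the fingers close. It gives the time, the measured TCP pose, the force, the opening and the grip force at its end, in the units of the state.
- read_state(): the state, without advancing time (a new reading comes with each control period).
- read_camera(name): name is "scene" or "top" or "wrist"; returns a dict with "frame" (420x560x3 uint8, blue, green, red), "fx", "fy", "cx", "cy" (pixels), "eye" and "orientation" of the camera in the world. Camera axes: x right, y up, looking along -z (the intrinsics and any distortion apply to the point x, -y, -z); pixel columns grow to the right and rows downward; lengths in m; the calibration is good to about 2 mm. A picture is of the moment at which its call begins. There is no depth.
- sign_off(): hands the job in; it is judged then, once.
The state is a dict: "time": time; "qpos": joint angles; "qvel": joint speeds; "tau": joint torques, N m; "eef_pos": TCP position; "tcp_rot": TCP orientation; "wrist_force": force on the tool from outside, world axes, zero at the start; "ft_torque": the same for the moment, N m; "grip_width": opening from 0.0 (shut) to 1.0 (fully open); "grip_force": force on a finger pad.
Only numpy, scipy, OpenCV 4.12 (cv2) and the standard library are available. Lean on these libraries where they do the work, as an engineer would, in place of code of your own. Each camera call takes 0.05 s, during which the arm holds its last target. There are 200 camera calls.

## Working session

There is one attempt and no reset: what is moved stays moved. The work goes in short steps, Python scripts to look and compute and a tool call to move; the robot and the scene stay as the last step left them, time stands still between calls to the robot, and variables do not carry over. Pictures are saved under pics/ and viewed, at most 13 in all, crops included, and the job is handed in when it is done.

Besides the shell and the picture viewer there is one more tool, called in YAML: its name, and indented under it one key for each argument. send_rows: Moves the arm, as the interface text tells. Its arguments: {"type":"object","properties":{"motion":{"type":"array","items":{"type":"object","properties":{"xyz":{"type":"array","items":{"type":"number"}},"dr":{"type":"array","items":{"type":"number"}}}}},"jaw":{"type":"number"}},"required":["motion"]}

```bash
mkdir -p pics
cat > h.py <<'E'
import numpy as np, cv2
from scipy.spatial.transform import Rotation as R
from workcell import read_state, read_camera, sign_off
def cam(n):
    c=read_camera(n); c['R']=R.from_quat(c['orientation']).as_matrix(); c['eye']=np.array(c['eye']); return c
def ray(c,u,v):
    d=np.array([(u-c['cx'])/c['fx'],-(v-c['cy'])/c['fy'],-1.]); return c['R']@d
def onz(c,u,v,z):
    d=ray(c,u,v); return c['eye']+d*(z-c['eye'][2])/d[2]
def proj(c,p):
    q=c['R'].T@(np.array(p)-c['eye']); return np.array([c['cx']+c['fx']*q[0]/-q[2], c['cy']-c['fy']*q[1]/-q[2]])
def tri(obs):
    A=np.zeros((3,3));b=np.zeros(3)
    for c,u,v in obs:
        d=ray(c,u,v);d/=np.linalg.norm(d);P=np.eye(3)-np.outer(d,d);A+=P;b+=P@c['eye']
    p=np.linalg.solve(A,b); return p,[np.round(proj(c,p)-[u,v],1) for c,u,v in obs]
E
python3 - <<'E'
from h import *
import pickle
s=read_state();print(s)
for n in("scene","top"):
    c=cam(n);pickle.dump(c,open(n+'0.pkl','wb'))
    cv2.imwrite(f'pics/{n}0.png',cv2.resize(c['frame'],(784,588),interpolation=cv2.INTER_CUBIC));print({k:v for k,v in c.items() if k!='frame'})
E
```

```text
{'time': 0.0, 'qpos': array([-1.31060185e+00,  4.91564322e-01,  1.55949748e+00, -4.99667070e-06,
        1.09168625e+00, -1.05572603e-01]), 'qvel': array([-0.00018715, -0.00082411,  0.00147506, -0.00017547,  0.00024061,
        0.00162423]), 'tau': array([ 9.52749215e-04, -6.18452597e+01, -2.61593771e+01, -5.97830854e-05,
        4.04226230e-03, -7.03067514e-06]), 'eef_pos': array([ 0.22351382, -0.58340403,  0.23070824]), 'tcp_rot': array([ 9.83322991e-01,  1.81866879e-01, -4.68276251e-05, -5.75800970e-04]), 'wrist_force': array([0.700239  , 0.41163773, 0.14049335]), 'ft_torque': array([-0.05875448,  0.02636578,  0.06234939]), 'grip_force': 0.0, 'grip_width': 0.9991399067379166}
{'fx': 379.09310010872514, 'fy': 379.09310010872514, 'cx': 276.65382147088224, 'cy': 205.54242691571747, 'eye': array([-0.35433749,  0.46443817,  0.96578014]), 'orientation': array([-0.20590381,  0.35944919,  0.78091256, -0.46752056]), 'R': array([[-0.47805628,  0.58216144, -0.65768553],
       [-0.87820928, -0.3044416 ,  0.36886824],
       [ 0.01451403,  0.75392531,  0.6567998 ]])}
{'fx': 460.8831122672322, 'fy': 460.8831122672322, 'cx': 279.31720060485594, 'cy': 209.79094686506753, 'eye': array([0.38886974, 0.00458245, 1.39344274]), 'orientation': array([ 0.02889518, -0.03632748, -0.69925375,  0.71336497]), 'R': array([[ 0.01944903,  0.99554688, -0.09223963],
       [-0.99974563,  0.02041854,  0.00957863],
       [ 0.01141938,  0.09202987,  0.99569077]])}
```

View pics/scene0.png

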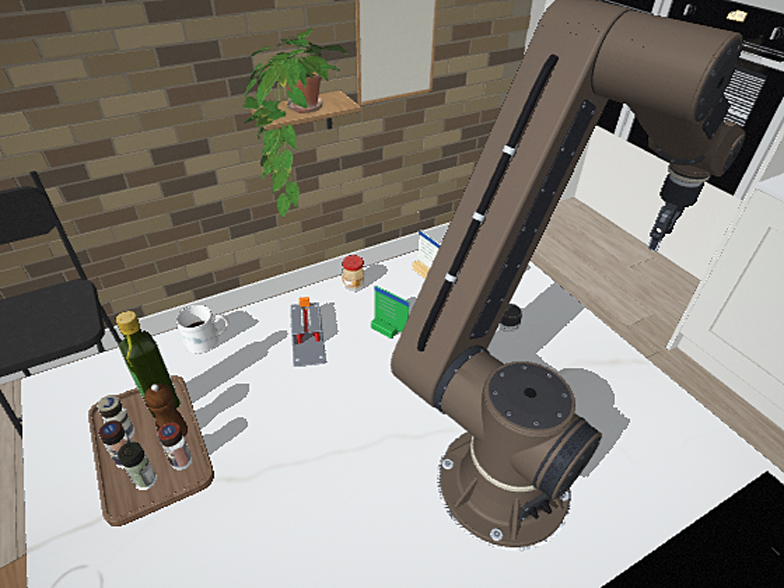

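View pics/top0.png

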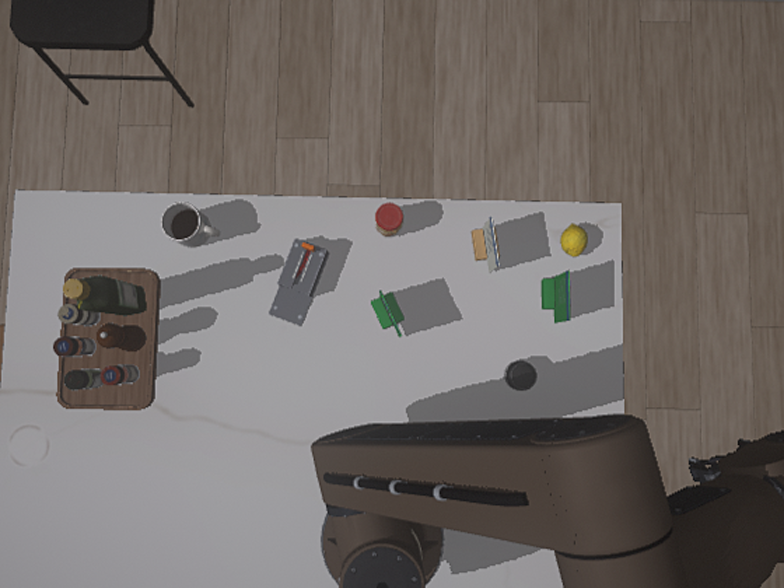

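Scene shows the dispenser at about (308,330), with the card half hidden by the arm. In the top view the dispenser is at (300,280) with its tab at (307,246), the white card is at (492,243) with its near edge low, and the green look-alikes are at (390,310) and (560,297).

Run:
```python
from h import *
import pickle
T=pickle.load(open('top0.pkl','rb'));S=pickle.load(open('scene0.pkl','rb'))
k=1/1.4
for n,u,v,z in [('tab',307,246,.072),('roofFL',281,285,.045),('landL',271,315,.004),('landR',303,324,.004),('cardnear',497,270,.125),('cardfar',488,218,.125),('jar',389,217,.085),('green1n',401,334,.12),('green1f',382,292,.12),('timer',520,375,.05),('mug',184,222,.09),('lemon',573,240,.03),('green2n',570,321,.12)]:
    print(n,np.round(onz(T,u*k,v*k,z),3))
a=T['frame'][165:240,185:245];b=S['frame'][205:270,200:240]
a=cv2.resize(a,(480,600),interpolation=cv2.INTER_CUBIC)
b=cv2.resize(b,(320,520),interpolation=cv2.INTER_CUBIC);b=cv2.copyMakeBorder(b,0,80,0,0,cv2.BORDER_CONSTANT)
cv2.imwrite('pics/crop1.png',np.hstack([a,b]))
```

```text
tab [0.607 0.168 0.072]
roofFL [0.527 0.223 0.045]
landL [0.466 0.249 0.004]
landR [0.448 0.179 0.004]
cardnear [ 0.558 -0.217  0.125]
cardfar [ 0.662 -0.198  0.125]
jar [ 0.669 -0.001  0.085]
green1n [ 0.427 -0.029  0.12 ]
green1f [0.51 0.01 0.12]
timer [ 0.35  -0.279  0.05 ]
mug [0.648 0.418 0.09 ]
lemon [ 0.639 -0.397  0.03 ]
green2n [ 0.46  -0.363  0.12 ]
```

View pics/crop1.png

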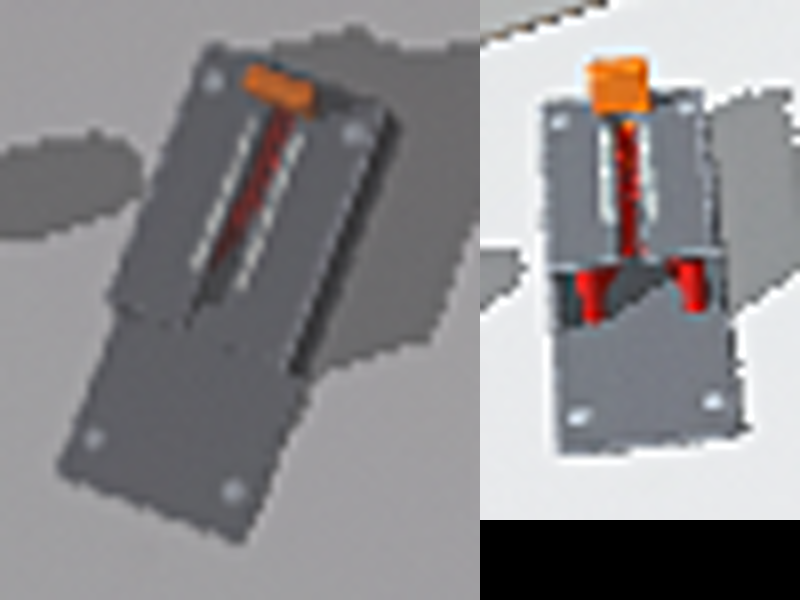

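Top crop: landing corners at (57,473) and (242,543), near roof corners at (108,300) and (300,375), tab at (280,88). Scene crop shows the same corners, with the red handles just inside the mouth.

Run:
```python
from h import *
import pickle
T=pickle.load(open('top0.pkl','rb'));S=pickle.load(open('scene0.pkl','rb'))
f=lambda a:(T,185+a[0]/8-.5,165+a[1]/8-.5)
g=lambda a:(S,200+(a[0]-480)/8-.5,205+a[1]/8-.5)
P={}
for n,a,b in [('landL',(57,473),(558,455)),('landR',(242,543),(745,437)),('roofNL',(108,300),(548,268)),('roofNR',(300,375),(722,250)),('roofFL',(205,45),(543,100)),('roofFR',(395,105),(703,90)),('tabFrontTopMid',(277,103),(621,85))]:
    p,r=tri([f(a),g(b)]);P[n]=p;print(n,np.round(p,4),r)
m=(P['roofFL']+P['roofFR'])/2-(P['landL']+P['landR'])/2
w=P['landL']-P['landR'];w2=P['roofNL']-P['roofNR'];w3=P['roofFL']-P['roofFR']
print([np.degrees(np.arctan2(v[1],v[0])) for v in (m,w,w2,w3)],[np.linalg.norm(v[:2]) for v in(m,w,w2,w3)])
```

```text
landL [ 0.4702  0.2546 -0.0006] [array([0.3, 0.1]), array([-0.3, -0. ])]
landR [ 0.4446  0.1831 -0.0016] [array([0.6, 0.3]), array([-0.6, -0.1])]
roofNL [0.5318 0.2307 0.0424] [array([0.2, 0.1]), array([-0.2, -0. ])]
roofNR [0.5063 0.1607 0.0427] [array([-0.3, -0.1]), array([0.3, 0. ])]
roofFL [0.6265 0.1971 0.0467] [array([0.4, 0.2]), array([-0.3, -0. ])]
roofFR [0.6073 0.128  0.0386] [array([0.1, 0. ]), array([-0.1, -0. ])]
tabFrontTopMid [0.6029 0.168  0.0625] [array([0.4, 0.2]), array([-0.3, -0. ])]
[np.float64(-19.429125636896845), np.float64(70.32729837417874), np.float64(69.95216588422387), np.float64(74.51014411727756)] [np.float64(0.1691423344524463), np.float64(0.07593957638471399), np.float64(0.07450438494775921), np.float64(0.07167541244147015)]
```

send_rows:
  motion:
    - {"xyz": [2, 4, 1], "dr": [0, 0, -5]}
    - {"xyz": [4.5, 8, 2], "dr": [0, 0, -10]}
    - {"xyz": [8, 12.5, 3.5], "dr": [0, 0, -15]}
    - {"xyz": [12, 17.5, 5], "dr": [0, 0, -20]}
    - {"xyz": [16, 22.5, 6.5], "dr": [0, 0, -25]}
    - {"xyz": [20, 27.5, 7], "dr": [0, 0, -30]}
    - {"xyz": [22, 32, 7], "dr": [0, 0, -35]}
    - {"xyz": [23, 34, 7], "dr": [0, 0, -40.6]}
  jaw: 0

```text
time: 1.1
eef_pos: [0.4544, -0.241, 0.3013]
tcp_rot: [0.985, -0.171, -0.0, -0.0]
wrist_force: [-0.5, -0.1, -0.4]
grip_width: -0.007
grip_force: 0.0
```

Run:
```python
from h import *
import pickle
s=read_state();print(s['time'],s['eef_pos'],s['tcp_rot'],s['qpos'],s['wrist_force'])
c=cam('wrist');pickle.dump(c,open('w1.pkl','wb'));print({k:v for k,v in c.items() if k!='frame'})
cv2.imwrite('pics/w1.png',cv2.resize(c['frame'],(784,588)))
```

```text
1.1 [ 0.45443234 -0.24103691  0.30134082] [ 9.85306167e-01 -1.70797354e-01 -9.08059080e-05 -1.16797648e-04] [-6.16210957e-01  2.62802114e-01  1.72762582e+00  1.45380185e-04
  1.15142914e+00  1.29780387e+00] [-0.52120163 -0.07176689 -0.38910353]
{'fx': 374.735571463893, 'fy': 374.735571463893, 'cx': 277.2714703918165, 'cy': 209.9255654407324, 'eye': array([ 0.53147217, -0.26734892,  0.44473905]), 'orientation': array([ 0.09283871, -0.13136379,  0.80673134, -0.56860274]), 'R': array([[-3.36143792e-01,  8.93028013e-01,  2.99179409e-01],
       [-9.41810590e-01, -3.18868955e-01, -1.06373878e-01],
       [ 4.04172790e-04, -3.17527254e-01,  9.48249060e-01]])}
```

View pics/w1.png

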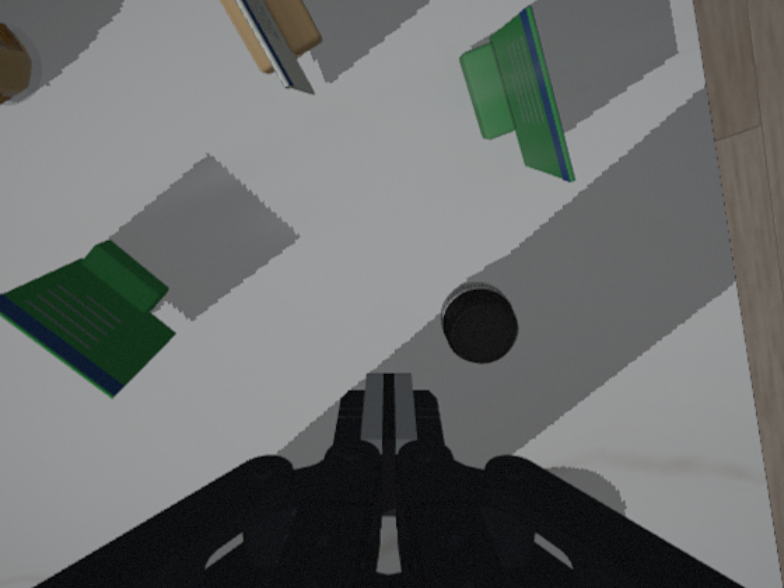

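The wrist view shows the white card's near top corner at about (284,88), with its foot to the left. Both green cards and the timer are clear of the path.

send_rows:
  motion:
    - {"xyz": [1.5, 4, 0]}
    - {"xyz": [4, 9.5, 0]}
    - {"xyz": [6.5, 15, 0]}
    - {"xyz": [9, 20.5, -2]}
    - {"xyz": [11.5, 26, -4]}
    - {"xyz": [14, 31.5, -7]}
    - {"xyz": [16.5, 36.5, -10]}
    - {"xyz": [18.3, 39.6, -14]}

```text
invalid input
```

Run:
```python
from h import *
import pickle
s=read_state();print(s['time'],s['eef_pos'],s['tcp_rot'],s['wrist_force'])
W={}
for n in('wrist','top','scene'):
    W[n]=cam(n);pickle.dump(W[n],open(n+'2.pkl','wb'))
w1=pickle.load(open('w1.pkl','rb'))
z=lambda c,x,y,w,h,W_,H:cv2.resize(c['frame'][y:y+h,x:x+w],(W_,H),interpolation=cv2.INTER_CUBIC)
print(onz(W['top'],355,193,.125),proj(W['scene'],(.558,-.217,.125)))
a=z(w1,150,0,100,75,400,300);b=z(W['top'],320,145,60,45,400,300)
u,v=proj(W['scene'],(.6,-.21,.08)).astype(int)
print('scene org',u-30,v-22)
d=z(W['scene'],u-30,v-22,60,45,400,300);e=z(W['wrist'],0,0,560,420,400,300)
cv2.imwrite('pics/m2.png',np.vstack([np.hstack([a,b]),np.hstack([d,e])]))
```

```text
1.15 [ 0.45485066 -0.24013736  0.30130934] [ 9.84899306e-01 -1.73127755e-01 -5.72212355e-05 -3.65723419e-04] [ 0.73222113  1.00300708 -0.57347567]
[ 0.55753643 -0.21697826  0.125     ] [317.19155857 177.2646117 ]
scene org 278 159
```

View pics/m2.png

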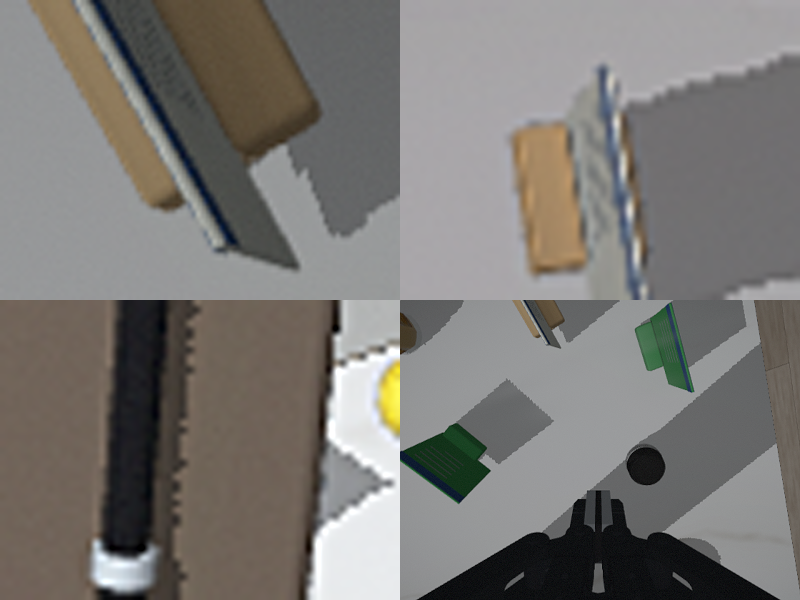

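The call was refused for lack of "dr". In the wrist crop (top left) the card's top near corner mid-thickness is at (228,247), and its top line starts at (87,0).

send_rows:
  motion:
    - {"xyz": [1.5, 4, 0], "dr": [0, 0, 0]}
    - {"xyz": [4, 9.5, 0], "dr": [0, 0, 0]}
    - {"xyz": [6.5, 15, 0], "dr": [0, 0, 0]}
    - {"xyz": [9, 20.5, -2], "dr": [0, 0, 0]}
    - {"xyz": [11.5, 26, -4], "dr": [0, 0, 0]}
    - {"xyz": [14, 31.5, -7], "dr": [0, 0, 0]}
    - {"xyz": [16.5, 36.5, -10], "dr": [0, 0, 0]}
    - {"xyz": [18.3, 39.6, -14], "dr": [0, 0, 0]}

```text
time: 2.3
eef_pos: [0.6382, 0.1529, 0.1608]
tcp_rot: [0.985, -0.17, 0.001, -0.0]
wrist_force: [1.1, -0.8, 0.5]
grip_width: 0.0
grip_force: 0.0
```

Run:
```python
from h import *
import pickle
s=read_state();print(s['time'],s['eef_pos'],s['tcp_rot'],s['wrist_force'])
W={}
for n in('wrist','top','scene'):
    W[n]=cam(n);pickle.dump(W[n],open(n+'3.pkl','wb'))
w1=pickle.load(open('w1.pkl','rb'))
z=lambda c,x,y,w,h,W_,H:cv2.resize(c['frame'][y:y+h,x:x+w],(W_,H),interpolation=cv2.INTER_CUBIC)
A=onz(w1,207-.4,61.75-.4,.125);B=onz(w1,150+87/4-.4,-.4,.125);print(A,B,np.degrees(np.arctan2(*(B-A)[1::-1])))
b=z(W['top'],325,145,60,60,400,400)
d=z(W['scene'],285,155,60,60,400,400);e=z(W['wrist'],0,0,560,420,266,200)
e=cv2.copyMakeBorder(e,0,0,0,534,cv2.BORDER_CONSTANT)
cv2.imwrite('pics/m3.png',np.vstack([np.hstack([b,d]),e]))
```

```text
2.3 [0.63818327 0.15288335 0.1607938 ] [ 9.85435432e-01 -1.70046948e-01  1.00063171e-03 -2.09036890e-04] [ 1.05750968 -0.8097312   0.47405157]
[ 0.56667879 -0.22045012  0.125     ] [ 0.61578144 -0.21239881  0.125     ] 9.311872816861564
```

View pics/m3.png

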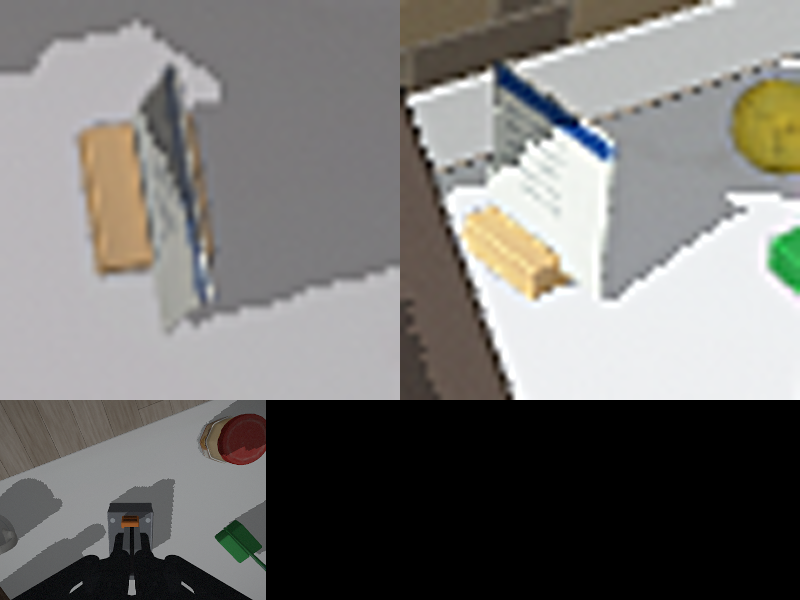

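The top crop puts the card's near top corner at (207,303), and the scene crop at (612,157). The wrist inset shows the orange tab ahead of the finger tips.

Run:
```python
from h import *
import pickle
T,S,W,w1=[pickle.load(open(n+'.pkl','rb')) for n in('top3','scene3','wrist3','w1')]
k=60/400
print(tri([(T,325+207*k-.5,145+303*k-.5),(S,285+211*k-.5,155+157*k-.5),(w1,206.6,61.35)]))
print(tri([(T,325+207*k-.5,145+303*k-.5),(S,285+211*k-.5,155+157*k-.5)]))
q=266/560
for p in [(.6123,.1632,.072),(.6123,.1632,.046),(.6169,.1626,.045),(.638,.153,.161)]: print(p,proj(W,p)*q+[0,400])
F=W['frame'].astype(int);m=(F[...,2]>150)&(F[...,1]<140)&(F[...,0]<80)&(F[...,1]>50);m[:,400:]=0
ys,xs=np.nonzero(m);print(xs.min(),xs.max(),ys.min(),ys.max(),len(xs))
for v in(ys.min(),ys.max()): print(onz(W,(xs.min()+xs.max())/2,v,.072),onz(W,(xs.min()+xs.max())/2,v,.046))
print(onz(W,xs.min(),ys.min(),.072)-onz(W,xs.max(),ys.min(),.072))
```

```text
(array([ 0.5675925 , -0.21960239,  0.11446758]), [array([-0.3, -0. ]), array([-0. , -0.1]), array([ 0.9, -0. ])])
(array([ 0.56783816, -0.22024217,  0.11368584]), [array([-0.1, -0.1]), array([0.1, 0. ])])
(0.6123, 0.1632, 0.072) [131.70738377 520.68731874]
(0.6123, 0.1632, 0.046) [131.70954453 513.61317206]
(0.6169, 0.1626, 0.045) [131.08822077 510.69083848]
(0.638, 0.153, 0.161) [132.80590706 534.81869697]
256 289 259 267 61
[0.60991721 0.16751141 0.072     ] [0.59816888 0.17207566 0.046     ]
[0.60420761 0.16956535 0.072     ] [0.59182049 0.1743594  0.046     ]
[7.54573091e-03 2.12482100e-02 2.77555756e-17]
```

send_rows:
  motion:
    - {"xyz": [0, 0, -5], "dr": [0, 0, 0]}
    - {"xyz": [0, 0, -10], "dr": [0, 0, 0]}
    - {"xyz": [0, 0, -10.5], "dr": [0, 0, 0]}
    - {"xyz": [-1.5, 0.5, -10.5], "dr": [0, 0, 0]}
    - {"xyz": [-2.8, 1, -10.5], "dr": [0, 0, 0]}
    - {"xyz": [-4.2, 1.5, -10.5], "dr": [0, 0, 0]}
    - {"xyz": [-5.6, 2, -10.5], "dr": [0, 0, 0]}
    - {"xyz": [-5.6, 2, -10.5], "dr": [0, 0, 0]}

```text
time: 3.45
eef_pos: [0.5807, 0.1725, 0.0587]
tcp_rot: [0.985, -0.17, 0.002, -0.0]
wrist_force: [5.1, -6.8, -0.2]
grip_width: -0.002
grip_force: 3.4
```

send_rows:
  motion:
    - {"xyz": [-0.5, 0.2, 0], "dr": [0, 0, 0]}
    - {"xyz": [-0.9, 0.3, 0], "dr": [0, 0, 0]}
    - {"xyz": [-1.2, 0.4, 0], "dr": [0, 0, 0]}
    - {"xyz": [-1.2, 0.4, 0], "dr": [0, 0, 0]}

```text
time: 3.95
eef_pos: [0.5697, 0.1765, 0.0587]
tcp_rot: [0.985, -0.17, 0.003, -0.001]
wrist_force: [6.0, -5.0, 0.5]
grip_width: -0.003
grip_force: 3.9
```

send_rows:
  motion:
    - {"xyz": [-0.2, 0.1, 0], "dr": [0, 0, 0]}
    - {"xyz": [-0.4, 0.15, 0], "dr": [0, 0, 0]}
    - {"xyz": [-0.4, 0.15, 0], "dr": [0, 0, 0]}

```text
time: 4.32
eef_pos: [0.5686, 0.177, 0.0591]
tcp_rot: [0.985, -0.17, 0.006, -0.001]
wrist_force: [19.4, -13.5, -5.1]
grip_width: -0.003
grip_force: 11.0
```

Run:
```python
from h import *
import pickle
s=read_state();print(s['eef_pos'],s['wrist_force'])
W={}
for n in('top','scene'):
    W[n]=cam(n);pickle.dump(W[n],open(n+'4.pkl','wb'))
a=W['top']['frame'][165:240,185:245];b=W['scene']['frame'][195:270,195:245]
cv2.imwrite('pics/m4.png',np.hstack([cv2.resize(a,(400,500),interpolation=2),cv2.resize(b,(333,500),interpolation=2)]))
```

```text
[0.56857293 0.1770286  0.05905138] [ 19.41199376 -13.52757865  -5.08706489]
```

View pics/m4.png

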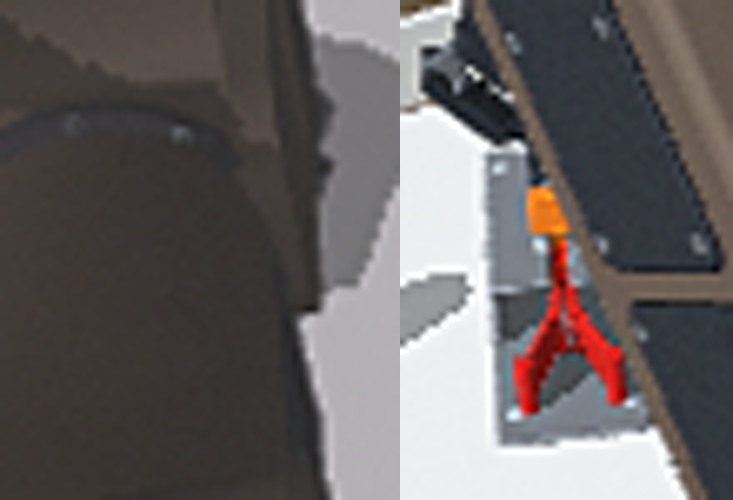

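The scene crop shows the clip ejected: its rolls stand on the landing with feet at (526,412) and (620,403), and the tab is at its stop. I'll back off, lift and hover over the landing.

Run:
```python
from h import *
import pickle
S=pickle.load(open('scene4.pkl','rb'))
P=[onz(S,(u-400)/6.667+195-.5,v/6.667+195-.5,.004) for u,v in[(526,412),(620,403)]]
print(P)
m=sum(P)/2;d=np.array([.942,-.3355]);r=m[:2]-[.568,.179];print(m,r@d,r@[.3355,.942],np.linalg.norm(P[0]-P[1]))
```

```text
[array([0.48009808, 0.23470712, 0.004     ]), array([0.46369517, 0.19084924, 0.004     ])]
[0.47189662 0.21277818 0.004     ] -0.10186195974492335 -0.00042364027563681863 0.046824875138454264
```

send_rows:
  motion:
    - {"xyz": [1, -0.3, 0], "dr": [0, 0, 0]}
    - {"xyz": [2, -0.6, 2], "dr": [0, 0, 0]}
    - {"xyz": [2, -0.6, 6.5], "dr": [0, 0, 0]}
    - {"xyz": [-2, 0.8, 6.5], "dr": [0, 0, 0]}
    - {"xyz": [-6, 2.3, 6.5], "dr": [0, 0, 0]}
    - {"xyz": [-9, 3.3, 6.5], "dr": [0, 0, 0]}
    - {"xyz": [-9, 3.3, 6.5], "dr": [0, 0, 0]}
  jaw: 0

```text
time: 5.3
eef_pos: [0.4725, 0.2117, 0.1231]
tcp_rot: [0.986, -0.169, 0.001, -0.0]
wrist_force: [-0.0, -0.7, 0.8]
grip_width: -0.003
grip_force: 0.0
```

Run:
```python
from h import *
import pickle
c=cam('wrist');pickle.dump(c,open('w5.pkl','wb'))
```

send_rows:
  motion:
    - {"xyz": [0, 0, 0], "dr": [0, 0, 0]}
    - {"xyz": [0, 0, -1.5], "dr": [0, 0, 0]}
    - {"xyz": [0, 0, -3], "dr": [0, 0, 0]}
    - {"xyz": [0, 0, -4], "dr": [0, 0, 0]}
    - {"xyz": [0, 0, -4], "dr": [0, 0, 0]}
  jaw: 1

```text
time: 5.98
eef_pos: [0.4742, 0.2106, 0.0801]
tcp_rot: [0.985, -0.171, -0.001, 0.001]
wrist_force: [-0.4, 0.4, 0.3]
grip_width: 1.0
grip_force: 0.0
```

Run:
```python
from h import *
import pickle
a=pickle.load(open('w5.pkl','rb'))
c=cam('wrist');pickle.dump(c,open('w6.pkl','wb'));s=read_state();print(s['eef_pos'],s['tcp_rot'],s['grip_width'])
d=np.array([.942,-.3355]);n=np.array([.3355,.942])
for C in(a,c):
    print('pred',[proj(C,(*(np.array([.568,.179])-.099*d+k*.022*n),z)).round() for k in(1,-1) for z in(.004,.038)])
cv2.imwrite('pics/w6.png',np.hstack([cv2.resize(C['frame'][80:380,180:380],(400,600),interpolation=2) for C in(a,c)]))
```

```text
[0.4744687  0.21072727 0.08074251] [ 9.85337148e-01 -1.70617415e-01 -5.49693622e-04  3.16623086e-04] 1.0017112631316778
pred [array([247., 199.]), array([243., 214.]), array([307., 199.]), array([311., 214.])]
pred [array([241., 222.]), array([235., 244.]), array([311., 222.]), array([317., 244.])]
```

View pics/w6.png

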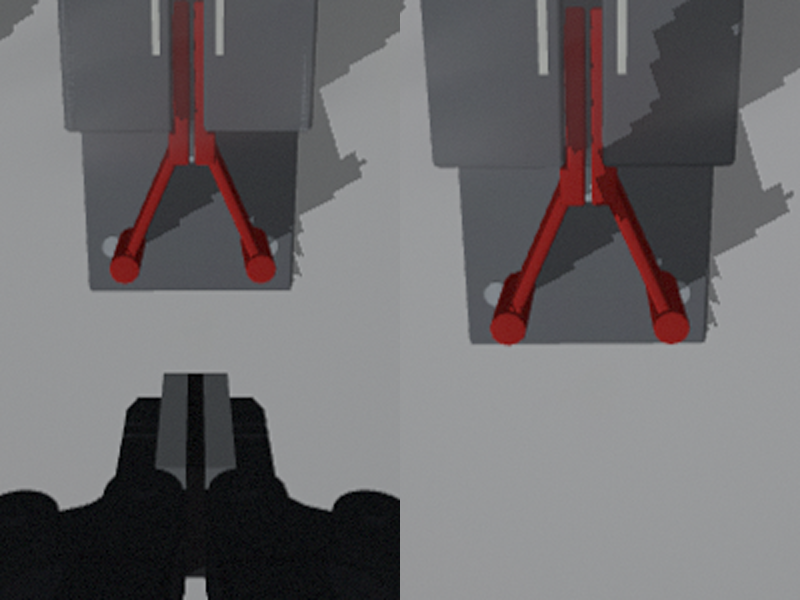

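The wrist pair shows the roll tops at (125,268) and (261,268) from the high place, and at (508,328) and (672,328) from the low place.

Run:
```python
from h import *
import pickle
a,c=[pickle.load(open(n,'rb')) for n in('w5.pkl','w6.pkl')]
f=lambda C,u,v:(C,180+u/2-.25,80+v/2-.25)
L=tri([f(a,125,268),f(c,108,328)]);Rr=tri([f(a,261,268),f(c,272,328)]);print(L,Rr)
L2=onz(*f(c,108,328),.038);R2=onz(*f(c,272,328),.038);H=onz(*f(c,189,200),.038)
m=(L2+R2)/2;print(L2,R2,m,'sep',np.linalg.norm(L2-R2),'hinge',H,np.linalg.norm(H-m))
w=L2-R2;print('yaw',np.degrees(np.arctan2(w[1],w[0]))-90)
r=m[:2]-[.568,.179];print(r@[.942,-.3355],r@[.3355,.942]); s=read_state();print((m-s['eef_pos'])*100)
```

```text
(array([0.4836826 , 0.23259754, 0.04149544]), [array([-0.1, -0. ]), array([0.2, 0. ])]) (array([0.46955501, 0.19180587, 0.04241231]), [array([-0.1,  0. ]), array([ 0.1, -0. ])])
[0.48242726 0.23359206 0.038     ] [0.46756201 0.19202393 0.038     ] [0.47499464 0.212808   0.038     ] sep 0.044146174919224734 hinge [0.50839589 0.20109155 0.038     ] 0.035396597380276985
yaw -19.677646288685054
-0.09895363496297846 0.000643834098032687
[ 0.05259419  0.20807315 -4.27425078]
```

send_rows:
  motion:
    - {"xyz": [-0.15, 0.25, -2], "dr": [0, 0, 0]}
    - {"xyz": [-0.15, 0.25, -4], "dr": [0, 0, 0]}
    - {"xyz": [-0.15, 0.25, -6], "dr": [0, 0, 0]}
    - {"xyz": [-0.15, 0.25, -7.1], "dr": [0, 0, 0]}
    - {"xyz": [-0.15, 0.25, -7.1], "dr": [0, 0, 0]}

```text
time: 6.65
eef_pos: [0.473, 0.2133, 0.0101]
tcp_rot: [0.985, -0.171, -0.0, 0.0]
wrist_force: [0.4, 0.5, -0.5]
grip_width: 1.0
grip_force: 0.0
```

send_rows:
  motion:
    - {"xyz": [0, 0, 0], "dr": [0, 0, 0]}
    - {"xyz": [0, 0, 0], "dr": [0, 0, 0]}
    - {"xyz": [0, 0, 0], "dr": [0, 0, 0]}
    - {"xyz": [0, 0, 0], "dr": [0, 0, 0]}
    - {"xyz": [0, 0, 0], "dr": [0, 0, 0]}
    - {"xyz": [0, 0, 0], "dr": [0, 0, 0]}
  jaw: 0.33

```text
time: 7.4
eef_pos: [0.4738, 0.2136, 0.0117]
tcp_rot: [0.985, -0.171, 0.001, -0.001]
wrist_force: [-1.5, 1.1, 11.9]
grip_width: 0.33
grip_force: 11.5
```

Run:
```python
from h import *
import pickle
c=cam('wrist');pickle.dump(c,open('w7.pkl','wb'));s=read_state();print(s['time'],s['eef_pos'],s['tcp_rot'],s['grip_width'],s['grip_force'],s['wrist_force'])
cv2.imwrite('pics/w7.png',c['frame'])
```

```text
7.45 [0.47381353 0.21364351 0.01165851] [ 9.85342040e-01 -1.70585479e-01  1.15226631e-03 -5.75488951e-04] 0.33101577931584575 11.494110524654388 [-0.48891394  0.19753914 11.5055889 ]
```

View pics/w7.png

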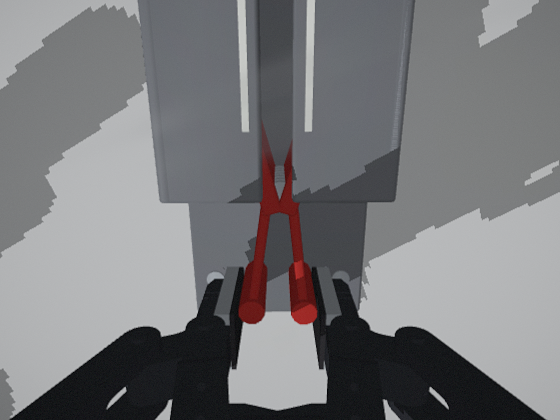

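The wrist picture shows the rolls held between the pads at (253,313) and (304,313), with the jaws open under the roof. I'll ease off the floor and draw the clip straight out.

send_rows:
  motion:
    - {"xyz": [0, 0, 0.1], "dr": [0, 0, 0]}
    - {"xyz": [-0.5, 0.2, 0.15], "dr": [0, 0, 0]}
    - {"xyz": [-1.4, 0.5, 0.15], "dr": [0, 0, 0]}
    - {"xyz": [-2.8, 1, 0.15], "dr": [0, 0, 0]}
    - {"xyz": [-4.2, 1.5, 0.15], "dr": [0, 0, 0]}
    - {"xyz": [-5.6, 2, 0.15], "dr": [0, 0, 0]}
    - {"xyz": [-5.6, 2, 0.15], "dr": [0, 0, 0]}
  jaw: 0.31

```text
time: 8.32
eef_pos: [0.4157, 0.2337, 0.0118]
tcp_rot: [0.985, -0.17, -0.001, 0.0]
wrist_force: [-0.1, -0.1, 1.3]
grip_width: 0.315
grip_force: 10.5
```

send_rows:
  motion:
    - {"xyz": [0, 0, 1], "dr": [0, 0, 0]}
    - {"xyz": [0, 0, 4], "dr": [0, 0, 0]}
    - {"xyz": [0, 0, 8], "dr": [0, 0, 0]}
    - {"xyz": [0, 0, 12], "dr": [0, 0, 0]}
    - {"xyz": [0, 0, 16], "dr": [0, 0, 0]}
    - {"xyz": [0, 0, 18], "dr": [0, 0, 0]}
    - {"xyz": [0, 0, 18], "dr": [0, 0, 0]}

```text
time: 9.2
eef_pos: [0.4178, 0.2333, 0.1934]
tcp_rot: [0.985, -0.171, 0.001, -0.001]
wrist_force: [-0.7, 0.6, -0.3]
grip_width: 0.31
grip_force: 10.4
```

Run:
```python
from h import *
import pickle
c=cam('wrist');pickle.dump(c,open('w8.pkl','wb'));s=read_state();print(s['time'],s['eef_pos'],s['tcp_rot'],s['grip_width'],s['grip_force'],s['wrist_force'])
x=cam('scene');p=proj(x,s['eef_pos']).astype(int);print(p)
u,v=p-[45,45];pickle.dump(x,open('scene8.pkl','wb'))
k=cv2.resize(x['frame'][v:v+90,u:u+60],(280,420),interpolation=2)
cv2.imwrite('pics/w8.png',np.hstack([c['frame'][:, 40:520],k]))
```

```text
9.25 [0.41726542 0.2331633  0.1922133 ] [ 9.85308566e-01 -1.70782554e-01  5.22300892e-04 -2.77704438e-04] 0.31098388687602835 10.393020808696747 [-0.20998595  0.00502855 -0.75441004]
[215 227]
```

View pics/w8.png

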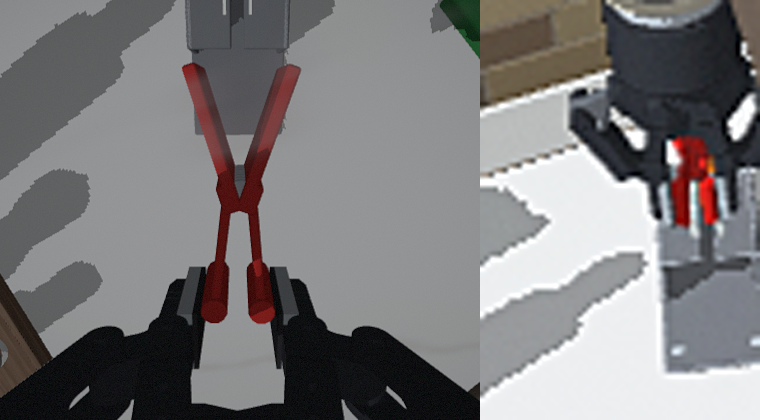

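The wrist picture shows the clip free and wide open: tips at (189,67) and (292,67) in the crop, rolls at (214,311) and (261,311). The scene inset shows it in the gripper clear of the dispenser.

Run:
```python
from h import *
import pickle
c=pickle.load(open('w8.pkl','rb'))
t=np.array([.4173,.2332,.1922]);yaw=np.radians(-19.68)
e=np.array([np.cos(yaw),np.sin(yaw)]);n=np.array([-e[1],e[0]])
for dz in(.0263,):
  for nm,u,v in [('tLo',183,69),('tLi',196,65),('tRi',286,65),('tRo',299,69),('hingecrotch',239,212),('rL',214,311),('rR',261,311)]:
    p=onz(c,u+40,v,t[2]+dz)-t;print(nm,np.round([p[:2]@e*1e3,p[:2]@n*1e3],1))
s=read_state()
# target
cy=np.radians(9.4);ce=np.array([np.cos(cy),np.sin(cy)]);corner=np.array([.567,-.22])
print(s['qpos'])
```

```text
tLo [86.  17.4]
tLi [87.1 13.5]
tRi [ 87.2 -13.1]
tRo [ 86.1 -17. ]
hingecrotch [41.3  0.7]
rL [3.  9.8]
rR [ 3.  -7.4]
[ 3.71392208e-01  3.35730023e-01  1.95736765e+00 -5.84150752e-05
  8.48861308e-01  2.28541839e+00]
```

send_rows:
  motion:
    - {"xyz": [1, -1.5, 0.5], "dr": [0, 0, 1]}
    - {"xyz": [2, -4, 1], "dr": [0, 0, 3]}
    - {"xyz": [3, -7, 1], "dr": [0, 0, 5]}
    - {"xyz": [4, -10.5, 1], "dr": [0, 0, 7]}
    - {"xyz": [5, -14, 1], "dr": [0, 0, 9]}
    - {"xyz": [5.5, -17.5, 1], "dr": [0, 0, 11]}
    - {"xyz": [6, -21, 1], "dr": [0, 0, 13]}
    - {"xyz": [6, -24.5, 1], "dr": [0, 0, 15]}

```text
time: 10.3
eef_pos: [0.4769, -0.0129, 0.2005]
tcp_rot: [0.999, -0.04, -0.001, -0.0]
wrist_force: [-0.1, 0.4, -0.3]
grip_width: 0.314
grip_force: 10.4
```

send_rows:
  motion:
    - {"xyz": [0, -3.5, 0], "dr": [0, 0, 2]}
    - {"xyz": [-0.5, -7, 0], "dr": [0, 0, 4]}
    - {"xyz": [-1, -10.5, 0], "dr": [0, 0, 6]}
    - {"xyz": [-1.2, -14, 0], "dr": [0, 0, 8]}
    - {"xyz": [-1.3, -17.5, 0], "dr": [0, 0, 10]}
    - {"xyz": [-1.4, -20.5, 0], "dr": [0, 0, 12]}
    - {"xyz": [-1.5, -22.5, 0], "dr": [0, 0, 14.1]}
    - {"xyz": [-1.5, -22.5, 0], "dr": [0, 0, 14.1]}

```text
time: 11.3
eef_pos: [0.4616, -0.2375, 0.2004]
tcp_rot: [0.997, 0.081, -0.001, -0.001]
wrist_force: [0.4, -0.3, -0.8]
grip_width: 0.315
grip_force: 10.4
```

send_rows:
  motion:
    - {"xyz": [0, 0, -3], "dr": [0, 0, 0]}
    - {"xyz": [0, 0, -6], "dr": [0, 0, 0]}
    - {"xyz": [0, 0, -9], "dr": [0, 0, 0]}
    - {"xyz": [0, 0, -11.5], "dr": [0, 0, 0]}
    - {"xyz": [0, 0, -11.8], "dr": [0, 0, 0]}
    - {"xyz": [0, 0, -11.8], "dr": [0, 0, 0]}

```text
time: 12.05
eef_pos: [0.4622, -0.2363, 0.084]
tcp_rot: [0.997, 0.082, -0.0, -0.0]
wrist_force: [-0.3, 0.2, -1.0]
grip_width: 0.311
grip_force: 10.4
```

Run:
```python
from h import *
import pickle
c=cam('wrist');pickle.dump(c,open('w9.pkl','wb'));s=read_state();print(s['time'],s['eef_pos'],s['tcp_rot'],s['grip_width'],s['grip_force'],s['wrist_force'])
print(proj(c,(.567,-.22,.125)),proj(c,(.567,-.22,.012)))
cv2.imwrite('pics/w9.png',cv2.resize(c['frame'],(784,588),interpolation=2))
```

```text
12.1 [ 0.46237243 -0.23652957  0.08444655] [9.96593623e-01 8.24683177e-02 2.63092673e-04 2.40960276e-04] 0.31079343722145897 10.410476624965668 [-0.38377309  0.46869831 -0.95880333]
[287.13691923 -21.86585104] [281.54432507  35.94708991]
```

View pics/w9.png

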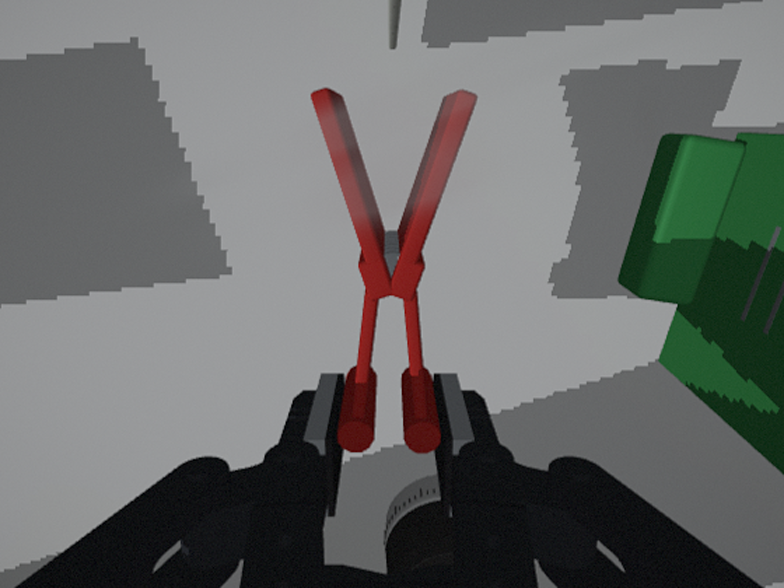

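The card's near edge shows at (393,47), midway between the tips at (327,92) and (460,95), and matches the prediction to about 1 mm. I'll go in 35 mm along the card.

send_rows:
  motion:
    - {"xyz": [0.6, 0.1, 0], "dr": [0, 0, 0]}
    - {"xyz": [1.4, 0.23, 0], "dr": [0, 0, 0]}
    - {"xyz": [2.2, 0.36, 0], "dr": [0, 0, 0]}
    - {"xyz": [2.9, 0.48, 0], "dr": [0, 0, 0]}
    - {"xyz": [3.45, 0.55, 0], "dr": [0, 0, 0]}
    - {"xyz": [3.45, 0.55, 0], "dr": [0, 0, 0]}
    - {"xyz": [3.45, 0.55, 0], "dr": [0, 0, 0]}
    - {"xyz": [3.45, 0.55, 0], "dr": [0, 0, 0]}

```text
time: 13.1
eef_pos: [0.4964, -0.2312, 0.0838]
tcp_rot: [0.997, 0.082, -0.0, -0.0]
wrist_force: [0.1, -0.2, -0.2]
grip_width: 0.312
grip_force: 10.4
```

Run:
```python
from h import *
c=cam('wrist');x=cam('scene');s=read_state();print(s['time'],s['eef_pos'],s['tcp_rot'],s['grip_width'],s['grip_force'],s['wrist_force'],s['qvel'].round(3))
u,v=proj(x,(.56,-.22,.09)).astype(int)
k=cv2.resize(x['frame'][v-30:v+30,u-20:u+20],(280,420),interpolation=2)
cv2.imwrite('pics/w10.png',np.hstack([c['frame'][:,40:520],k]))
```

```text
13.2 [ 0.4964411  -0.23122472  0.08385742] [ 9.96605366e-01  8.23270470e-02 -2.24087388e-05  3.06747773e-05] 0.31679705129820496 10.411523133516312 [-0.20362375 -0.40554933 -1.35710617] [ 0.002 -0.001 -0.002  0.001 -0.001 -0.   ]
```

View pics/w10.png

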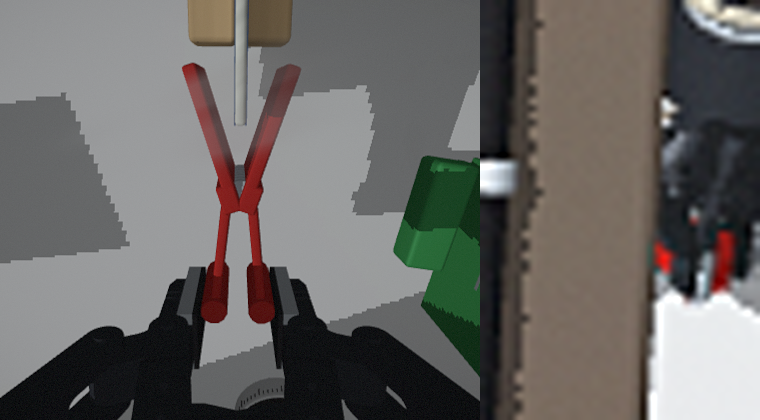

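The wrist picture shows the card's edge at (240,125) centred between the open jaws (tips at (189,67) and (292,67)) with clear gaps on both sides and no contact force. Handing in.

```bash
python3 -c "
from h import *
print(sign_off())"
```

```text
the job is handed in; nothing more can be done
None
```

The clip was ejected and is held squeezed open and level in the upper half of the recipe card's near edge, about 16 mm past that edge with one jaw on each side. The last wrist picture shows clear gaps and the wrist force shows no contact. The job was handed in at about 13 s; no verdict came back.

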